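Lid the storage tub and press it home

TASK

Take the big green lid out of the lid rack by its tab, lay it flat on the table with its handle up and let go. Then take it by the handle, set it square on the open white tub and press it down until it is fully home, its plate flush on the tub's rim all round, and leave it there. Leave the jar, the can and the small red-lidded tub where they stand.

Things in the scene. Friction and masses are not known exactly. Their poses are not given: they have to be found in the camera images.
- lid_handle (a point): Middle of the green lid's black bar handle (20 mm in x, 60 in y, 32 high: z -20 to +12 mm from here). Axes: z out of the lid's top, x away from the tab. Below it a 140 x 140 mm plate (z -28 to -20), then a 116 x 116 mm plug (z -42 to -28), all centred here. 0.2 kg. Lying on its plug on the table this point is 42 mm up. At the start it stands on edge, handle facing +x within 0.4 rad.
- lid_tab (a point): Middle of the lid's pull tab, axes as lid_handle: 36 mm wide (y), 8 mm thick (z), it sticks out 28 mm in -x from the plate's edge. The lid's far edge is 154 mm from here in +x. In the rack the tab is on top, about 160 mm up; the lid lifts straight out in 60 mm. Set down on its far edge, leaning 25 to 45 degrees with the handle face upward, it falls flat when let go.
- tub_mouth (a point): Centre of the open white tub's mouth at rim height, 100 mm above the table; x, y along its sides, z up. Outside 133 mm square, mouth 123 mm square: 3.5 mm play round the lid's plug, any quarter turn. The tub is heavy and stays put. Set down, the plug rests on a black seal, the plate 8 mm above the rim; pressed home, the plate is on the rim and lid_handle 28 mm above here.
- seal (a joint): How far the seal in the mouth is pushed down (m): 0 at the start (top 6 mm below the rim), 0.008 when the lid is fully home. Stiff and slow: it carries the lid's weight, yields to a steady push of about 9 N plus 2.5 N per 10 mm/s, and stays where it is pushed (no spring back).
- rack: Lid rack fixed to the table: grey base 170 x 160 x 8 mm, wire dividers 54 mm high. Origin on the table below the green lid's slot; y along the slot, x the way its handle faces. Two smaller lids (red, yellow, up to 110 mm high) stand at x = -34 and -64 mm and stay there.
- jar: Bystander: jar with a black cap, diameter 60 mm, height 100 mm. Origin at the centre of its underside.
- can: Bystander: can, diameter 68 mm, height 110 mm. Origin at the centre of its underside.
- closed_tub: Bystander: small white tub 108 mm square, 98 mm high, already closed with a red lid. Origin at the centre of its underside.
There are look-alikes about, which are no part of the job. Of the things shaped like the part that bears lid_handle, the green one is meant. Leave any purple look-alike of the part that bears tub_mouth alone.

How it is judged:
By the outcome, as a careful person would: the job done as asked, in the order asked, and still so for the second after the job is handed in, with the robot touching nothing.
It also fails if it takes over 64 s, if anything falls off the work surface, if the arm or the gripper's body presses on something with over 40 N, if the wrist force passes 120 N, or if a joint passes its speed limit or range.

ROBOT

A 6-joint arm with a two-finger parallel gripper is mounted at the origin on the work surface. World frame = base frame: x ahead of the robot, y to its left, z up, the work surface at z = 0. Lengths are in m, angles in rad, forces in N, time in s.
With the tool pointing down it reaches from about 0.325 to 0.85 m from the base axis. Payload 4.4 kg.
Tool frame: the origin (TCP) lies at the very end of the fingers, on their centre line; the grasp point (between the pads) lies 19 mm behind it (arm.grip_depth is the distance from the TCP to the grasp point, in m); z points along the fingers, y is the direction in which the jaws open and shut (so a half turn about z gives the same grasp; the last joint's range is limited). The gripper opens to 94 mm and grips with 3 to 60 N. Pads are 16 mm wide; open, the fingers measure 119 mm over their backs; the gripper's body (75 mm by 177 mm) begins 78 mm behind the grasp point.
Start: joints at [-1.286, 0.207, 1.542, -0, 1.393, -0.15], TCP at [0.243, -0.521, 0.205] pointing down, gripper open.
Joint ranges: [-2.73, 2.73], [-0.86, 2.22], [0.23, 2.46], [-1.11, 4.25], [0.08, 2.63], [-2.82, 2.82]. Speed limits (rad/s): [2.79, 2.79, 3.14, 3.14, 3.14, 3.14].

INTERFACE

Orientations are given as a 3x3 rotation matrix whose columns are the frame's x, y, z axes.
In Python, from workcell import arm, optics gives the robot as it stands.
- The arm moves only by the shell command python3 -m handwheel 'ROWS' [FORCE]. ROWS is JSON, a list of rows, each a list of 7 numbers: the finger opening in mm, from 0 to 94, then the shift along the tool's x, y, z in mm, then the turn, a rotation vector about the tool's x, y, z in units of 6 degrees (1.0 is 6 degrees). A call has 1 to 12 rows; each row is the pose to reach, as a shift and turn from the pose commanded when the call began, along the tool's axes at that moment; what a row does not reach only later rows make up. A row lasts 1/8 s, in which the tool goes at most 62.5 mm and 10.7 degrees, less where a joint would pass 70% of its speed; a pose out of reach is approached as far as the arm can. A call with a gripper value outside its range is refused whole. The fingers move at their own pace and stop on an object; FORCE is the grip in N (left out, the last holds). Time passes only in rows, so rows that repeat a pose let the fingers close. It gives the time, the measured TCP pose, the force and the opening at its end, in the units of the state.
- arm.sense(): the state, without advancing time (a new reading comes with each control period).
- optics.grab_frame(name): name is "side" or "top"; returns a dict with "pixels" (400x640x3 uint8, blue, green, red), "depth" (400x640 float32, m along the optical axis (not along the pixel's ray), 0 where there is no reading), "K" (3x3 intrinsics, pixels), "R" (3x3) and "t" (3): a world point X has camera coordinates R X + t. Camera axes: x right, y down, z forward; pixel columns grow to the right and rows downward; lengths in m; the calibration is good to about 2 mm. A picture is of the moment at which its call begins.
- arm.job_done(): hands the job in, once; it reports no verdict.
The state is a dict: "time": time; "joint_pos": joint angles; "qvel": joint speeds; "tau": joint torques, N m; "position": TCP position; "ee_rot": TCP orientation; "ft_force": force on the tool from outside, world axes, zero at the start; "wrist_torque": the same for the moment, N m; "grip_width": finger opening in m.
Only numpy, scipy, OpenCV 4.12 (cv2) and the standard library are available. Lean on these libraries where they do the work, as an engineer would, in place of code of your own. Each camera call takes 0.05 s, during which the arm holds its last target.

## Working session

There is one attempt and no reset: what is moved stays moved. The work goes in short steps, Python scripts to look and compute and a shell command to move; the robot and the scene stay as the last step left them, time stands still between calls to the robot, and variables do not carry over. Pictures are saved under pics/ and viewed, and the job is handed in when it is done.

```bash
mkdir -p pics; ls; python3 - <<'E'
from workcell import arm, optics
import cv2,numpy as np
for n in("side","top"):
    f=optics.grab_frame(n); cv2.imwrite(f"pics/{n}0.png",f["pixels"]); np.savez(f"{n}0.npz",**f)
    print(n,f["K"],f["R"],f["t"])
print(arm.sense())
E
```

```text
pics
side [[404.03992402   0.         320.38300403]
 [  0.         404.03992402 204.59368051]
 [  0.           0.           1.        ]] [[-0.8830664  -0.46889063  0.01831134]
 [-0.29561555  0.52558235 -0.79773094]
 [ 0.36442444 -0.70986251 -0.60273547]] [0.44494857 0.23835095 1.06268271]
top [[495.31253948   0.         323.03487079]
 [  0.         495.31253948 193.14884778]
 [  0.           0.           1.        ]] [[-0.02041656 -0.99936286  0.02927522]
 [-0.99550907  0.01761311 -0.09301323]
 [ 0.09243834 -0.03104275 -0.9952344 ]] [-0.0079162   0.53102474  1.30702246]
{'time': 0.1, 'joint_pos': array([-1.28548393e+00,  2.07351865e-01,  1.54278793e+00,  5.63133733e-06,
        1.39352911e+00, -1.50542141e-01]), 'qvel': array([-0.00111377, -0.00236241, -0.00303782,  0.00033845,  0.00037865,
        0.00105343]), 'tau': array([-2.00748477e-04, -3.71864641e+01, -2.82292342e+01,  7.00965780e-02,
        3.11574270e-02, -5.54964015e-05]), 'position': array([ 0.24251774, -0.52054717,  0.20440823]), 'ee_rot': array([[ 9.06510113e-01,  4.22183704e-01, -5.79055763e-04],
       [ 4.22183983e-01, -9.06507975e-01,  1.99387241e-03],
       [ 3.16861772e-04, -2.05193357e-03, -9.99997845e-01]]), 'ft_force': array([ 0.41950948, -0.00719691,  0.41501397]), 'wrist_torque': array([-0.0089547 , -0.05249549, -0.01633961]), 'grip_width': 0.09398907960554834}
```

View pics/side0.png

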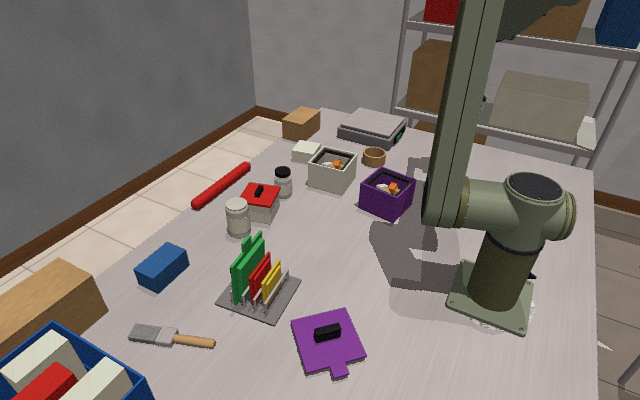

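View pics/top0.png

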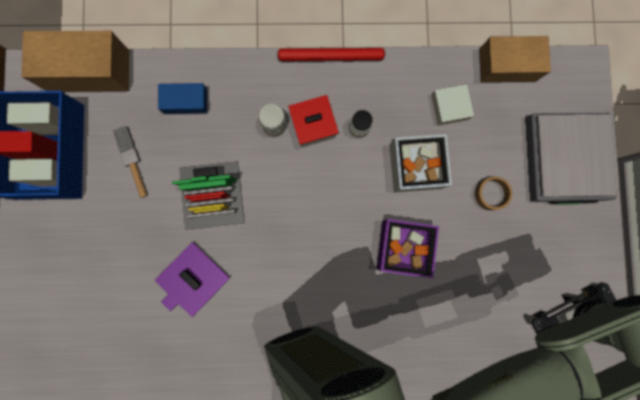

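Candidates for the lid: the green one in the rack (top 203,180; side 248,265), the purple lid on the table (top 192,280), the red lid on the closed tub (top 313,120), and the small red and yellow lids (top 208,197 and 208,208). I choose the green one. For the tub: white open (top 421,162; side 332,170) or purple (top 408,247). I choose the white one.

```bash
cat > h.py <<'E'
import numpy as np,cv2
from workcell import arm,optics
def cloud(f):
    d=f["depth"];K=f["K"];v,u=np.mgrid[:400,:640]
    c=np.stack([(u-K[0,2])/K[0,0]*d,(v-K[1,2])/K[1,1]*d,d],-1)
    P=(c-f["t"])@f["R"]; P[d<=0]=np.nan
    return P
def proj(f,X):
    c=np.atleast_2d(X)@f["R"].T+f["t"]; p=c@f["K"].T; return p[:,:2]/p[:,2:]
def rect(xy):
    return cv2.minAreaRect(np.float32(xy*1000))
E
python3 - <<'E'
from h import *
for n in("top","side"):
    f=dict(np.load(f"{n}0.npz"));P=cloud(f);px=f["pixels"].astype(int);b,g,r=px[...,0],px[...,1],px[...,2]
    z=P[...,2]
    m=(g>90)&(g>1.7*r)&(g>1.5*b)
    print(n,"green",m.sum()); Q=P[m]; Q=Q[~np.isnan(Q[:,0])]
    if len(Q):
        print(np.round(np.percentile(Q,[1,10,50,90,99],axis=0),3))
        # tab: highest
        T=Q[Q[:,2]>0.15]; print("tab",len(T),T.mean(0) if len(T) else 0, T.min(0),T.max(0))
        # face-plane direction in xy
        M=Q[(Q[:,2]<.14)]
        if n=="side":
            c=M.mean(0);u,s,vt=np.linalg.svd(M-c,full_matrices=False);print("plane",c,s,vt)
        print("rect",rect(Q[:,:2]),)
    # white tub rim
    sel=(z>0.09)&(z<0.108)&(P[...,0]>0.3)&(P[...,0]<.75)&(np.abs(P[...,1]+.19)<.13)
    gray=sel&(abs(r-b)<30)
    mm=np.zeros((400,640),np.uint8);mm[gray]=255
    k,l,st,ce=cv2.connectedComponentsWithStats(mm)
    for i in range(1,k):
        if st[i,4]>60:
            q=P[l==i]; print("tubcomp",st[i],rect(q[:,:2]),q.mean(0))
f=dict(np.load("top0.npz"))["pixels"];s=dict(np.load("side0.npz"))["pixels"]
a=cv2.resize(f[140:240,155:265],(480,436),interpolation=2);c=cv2.resize(s[225:330,205:310],(436,436),interpolation=2)
cv2.imwrite("pics/crop1.png",cv2.resize(np.hstack([a,c]),(800,380)))
E
```

```text
top green 451
[[0.539 0.219 0.052]
 [0.543 0.234 0.132]
 [0.553 0.28  0.137]
 [0.563 0.33  0.172]
 [0.581 0.343 0.179]]
tab 69 [0.55678882 0.2845701  0.16794811] [0.54972047 0.22756928 0.15003473] [0.56528796 0.34555773 0.18139386]
rect ((562.8668823242188, 282.01971435546875), (42.818695068359375, 135.819580078125), 6.395293712615967)
tubcomp [353 110  20  21 334] ((712.7218627929688, -121.49530029296875), (49.782108306884766, 52.77839279174805), 87.28604125976562) [ 0.71194113 -0.12146727  0.09884228]
tubcomp [395 135  47  55 732] ((600.60595703125, -265.561279296875), (134.18028259277344, 114.40973663330078), 2.8665575981140137) [ 0.60194156 -0.24933224  0.09559958]
tubcomp [ 381  219   59   60 1099] ((379.52838134765625, -233.1563720703125), (135.3334197998047, 133.0970001220703), 81.0322265625) [ 0.3791397  -0.234696    0.09578637]
side green 357
[[ 0.492 -0.661  0.035]
 [ 0.541  0.236  0.134]
 [ 0.551  0.291  0.137]
 [ 0.56   0.339  0.153]
 [ 0.565  0.353  0.178]]
tab 51 [0.55605448 0.28846365 0.16812101] [0.54812372 0.22496659 0.15007212] [0.56556298 0.34902824 0.18013016]
plane [0.54624755 0.26600689 0.12996887] [2.41747553 0.27464881 0.0984458 ] [[-0.05099089 -0.99495843 -0.08635769]
 [ 0.06761866 -0.08971125  0.99366977]
 [ 0.99640737 -0.04482871 -0.07185221]]
rect ((530.092529296875, -177.01177978515625), (1062.4088134765625, 36.380306243896484), 87.33051300048828)
tubcomp [308 148  47  27 321] ((601.6541748046875, -263.0422058105469), (134.6737823486328, 118.73439025878906), 2.6938233375549316) [ 0.60252986 -0.24295655  0.09695589]
tubcomp [275 166  16  11 148] ((712.74609375, -121.17436218261719), (51.302833557128906, 53.72357940673828), 0.9118095636367798) [ 0.71032039 -0.11575635  0.09941285]
tubcomp [360 166  57  35 612] ((380.7853088378906, -231.62709045410156), (137.7581787109375, 134.82386779785156), 81.22650146484375) [ 0.38070649 -0.23248265  0.09674854]
```

```bash
ls pics
```

```text
crop1.png
side0.png
top0.png
```

View pics/crop1.png

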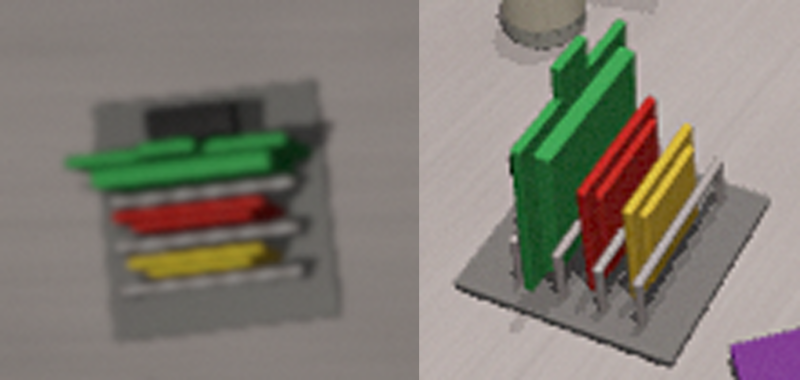

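The crop shows the green lid standing in the rack with its plug towards the robot, its handle towards +x and the tab on top (about 205,178 in the top image). Next I measure it more precisely.

```bash
python3 - <<'E'
from h import *
for n in("top","side"):
    f=dict(np.load(f"{n}0.npz"));P=cloud(f);px=f["pixels"].astype(int);b,g,r=px[...,0],px[...,1],px[...,2]
    z=P[...,2]
    m=(g>70)&(g>1.6*r)&(g>1.4*b)&(P[...,1]>.15)
    Q=P[m&(z>.146)];T=Q[Q[:,2]>.157];E=Q[Q[:,2]<.156]
    print(n,"tab",len(T),rect(T[:,:2]),T.mean(0),np.round([T.min(0),T.max(0)],3))
    A=P[m&(z>.12)];
    line=cv2.fitLine(np.float32(Q[:,:2]),cv2.DIST_HUBER,0,.01,.01).ravel();print("line",line,np.degrees(np.arctan2(-line[0],line[1])))
    A=P[m&(z>.125)&(z<.142)];print("plugtop",rect(A[:,:2]))
    # rack yaw: wires bright gray / base plate
    base=(z>.003)&(z<.014)&(abs(P[...,0]-.52)<.15)&(abs(P[...,1]-.28)<.12)&(px.sum(-1)<400)
    B=P[base];print("base",len(B),rect(B[:,:2]))
    sel=(z>0.088)&(z<0.108)&(P[...,0]>0.48)&(P[...,0]<.7)&(P[...,1]<-.13)&(P[...,1]>-.4)
    mm=np.zeros((400,640),np.uint8);mm[sel]=255
    k,l,st,ce=cv2.connectedComponentsWithStats(mm)
    for i in range(1,k):
        if st[i,4]>60:
            q=P[l==i]; print("tub",st[i],rect(q[:,:2]),np.median(q,0))
    H=P[(z>.11)&(px.max(-1)<60)&(P[...,0]>.62)&(P[...,1]<.2)]
    for lo,hi in((.08,.13),):
        s=(z>lo)&(P[...,0]>.6)&(P[...,0]<.8)&(P[...,1]>-.08)&(P[...,1]<.2)
        print("far row xmin",np.round(np.nanmin(P[s],axis=0),3),np.nanmax(P[s],axis=0))
E
```

```text
top tab 60 ((556.9706420898438, 282.37579345703125), (7.896841526031494, 33.85661315917969), 5.427425384521484) [0.55604958 0.28241759 0.17385455] [[0.552 0.266 0.157]
 [0.561 0.299 0.181]]
line [ 0.10417524 -0.99455893  0.5575488   0.27850565] -174.02034
plugtop ((547.9403076171875, 281.85858154296875), (15.12330436706543, 114.07653045654297), 5.853691101074219)
base 2394 ((520.0904541015625, 280.1271667480469), (239.22354125976562, 299.7073974609375), 89.86016082763672)
tub [ 395  135   57   55 1218] ((601.0928955078125, -275.83538818359375), (133.7375030517578, 134.89556884765625), 3.4700427055358887) [ 0.6011343  -0.27817153  0.0947931 ]
far row xmin [ 0.655 -0.059  0.08 ] [0.78168729 0.14499111 0.11712238]
side tab 85 ((556.009765625, 285.7877197265625), (8.115432739257812, 33.40042495727539), 4.724867820739746) [0.55516382 0.28637375 0.17033282] [[0.551 0.269 0.157]
 [0.561 0.302 0.18 ]]
line [ 0.10158268 -0.9948271   0.5561631   0.28045723] -174.16968
plugtop ((548.4911499023438, 288.25274658203125), (19.18627166748047, 131.7056121826172), 3.9892265796661377)
base 1571 ((495.4381408691406, 285.1307373046875), (242.55450439453125, 169.576171875), 0.8281927704811096)
tub [308 146  50  30 541] ((602.0485229492188, -273.017822265625), (134.35951232910156, 142.3915557861328), 3.652204990386963) [ 0.60158142 -0.2725432   0.09591884]
far row xmin [ 0.656 -0.059  0.08 ] [0.78424197 0.1485114  0.11511461]
```

```bash
cat >> h.py <<'E'
from scipy.spatial.transform import Rotation as Ro
def down(th_deg,tilt_deg=0,side=0):
    """tool pointing down, x axis at yaw th; tilt = turn about tool x (neg: tips go towards tool y)"""
    t=np.radians(th_deg);x=np.array([np.cos(t),np.sin(t),0]);z=np.array([0,0,-1.])
    R=np.stack([x,np.cross(z,x),z],1)
    return R@Ro.from_rotvec([np.radians(tilt_deg),0,0]).as_matrix()
def rel(p,R,st=None):
    s=st or arm.sense();R0=s["ee_rot"];
    sh=R0.T@(np.array(p)-s["position"])*1000
    rv=np.degrees(Ro.from_matrix(R0.T@R).as_rotvec())/6
    print("shift",np.round(sh,1),"turn",np.round(rv,2))
E
python3 -c "
from h import *
rel([.5565,.284,.28],down(96))
rel([.30,-.37,.28],down(40))"
```

```text
shift [ 624.3 -596.9  -74.2] turn [-2.000e-02 -1.000e-02 -1.184e+01]
shift [ 115.7 -112.4  -75.3] turn [-0.02 -0.01 -2.5 ]
```

```bash
python3 -m handwheel '[[94,20,-20,-40,0,0,0],[94,70,-70,-75,0,0,-1],[94,110,-110,-75,0,0,-2.5],[94,155,-150,-75,0,0,-4],[94,200,-190,-75,0,0,-5],[94,245,-233,-75,0,0,-6],[94,290,-277,-75,0,0,-7],[94,335,-320,-75,0,0,-8],[94,380,-363,-75,0,0,-9],[94,424,-406,-75,0,0,-10],[94,468,-448,-75,0,0,-11],[94,510,-488,-75,0,0,-11.5]]' 40; python3 -c "
from h import *
rel([.5565,.284,.23],down(96))
rel([.5565,.284,.151],down(96));print(arm.sense()['time'])"
```

```text
time: 1.6
position: [0.4992, 0.1386, 0.2801]
ee_rot: [[-0.072, 0.997, -0.0], [0.997, 0.072, -0.0], [-0.0, -0.0, -1.0]]
ft_force: [0.4, -0.4, 0.5]
grip_width: 0.0938
shift [140.9  67.7  50. ] turn [-0.    0.   -0.31]
shift [141.   67.7 129. ] turn [-0.    0.   -0.31]
1.6
```

```bash
python3 -m handwheel '[[80,50,24,0,0,0,-0.1],[70,100,48,10,0,0,-0.3],[70,141,67.7,30,0,0,-0.3],[70,141,67.7,50,0,0,-0.3],[70,141,67.7,75,0,0,-0.3],[70,141,67.7,100,0,0,-0.3],[70,141,67.7,115,0,0,-0.3],[70,141,67.7,115,0,0,-0.3]]'; python3 - <<'E'
from h import *
rel([.5565,.284,.151],down(96))
for n in("side","top"):
    f=optics.grab_frame(n);np.savez(n+"1.npz",**f)
    c=proj(f,[.556,.284,.16])[0].astype(int);print(c)
    cv2.imwrite(f"pics/{n}1.png",cv2.resize(f["pixels"][max(c[1]-60,0):c[1]+60,max(c[0]-60,0):c[0]+60],(480,480),interpolation=2))
E
python3 -c "
import cv2,numpy as np
cv2.imwrite('pics/b1.png',cv2.resize(np.hstack([cv2.imread('pics/side1.png'),cv2.imread('pics/top1.png')]),(800,400)))"
```

```text
time: 2.6
position: [0.5556, 0.2813, 0.1637]
ee_rot: [[-0.1, 0.995, -0.003], [0.995, 0.1, -0.001], [-0.001, -0.004, -1.0]]
ft_force: [-0.6, 0.2, -0.2]
grip_width: 0.07
shift [ 2.6  1.2 12.7] turn [-0.03  0.01 -0.04]
[246 244]
[198 179]
```

View pics/b1.png

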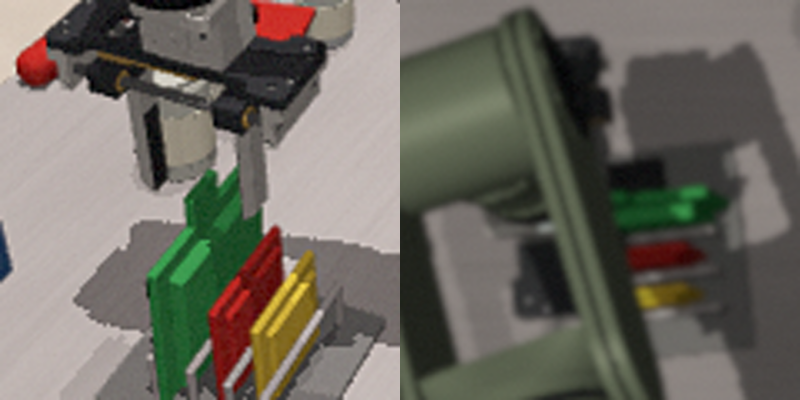

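The side view shows the fingers straddling the tab (about 200,190 in the crop). I'll lower the last 12 mm and close.

```bash
python3 -m handwheel '[[70,2,1,8,0,0,0],[70,2,1,12,0,0,0],[40,2,1,12,0,0,0],[4,2,1,12,0,0,0],[4,2,1,12,0,0,0],[4,2,1,12,0,0,0],[4,2,1,12,0,0,0],[4,2,1,12,0,0,0]]' 40; python3 -c "
from h import *
print(arm.sense())"
```

```text
time: 3.7
position: [0.5576, 0.2839, 0.1535]
ee_rot: [[-0.101, 0.995, 0.0], [0.995, 0.101, 0.0], [0.0, 0.0, -1.0]]
ft_force: [-0.2, 0.6, -1.1]
grip_width: 0.0135
{'time': 3.7, 'joint_pos': array([ 3.32660404e-01,  3.55828654e-01,  1.46297437e+00, -8.44982570e-06,
        1.32271043e+00,  2.31938042e-01]), 'qvel': array([ 1.89054129e-04, -6.90670326e-04,  1.91258749e-05,  1.60709878e-03,
       -1.41594093e-03,  9.93774117e-04]), 'tau': array([-9.41788130e-04, -4.25208771e+01, -2.73836732e+01,  7.36317644e-02,
       -1.43365207e-03,  8.46577677e-05]), 'position': array([0.55762428, 0.28385615, 0.15350419]), 'ee_rot': array([[-1.00554208e-01,  9.94931578e-01,  7.75356937e-05],
       [ 9.94931581e-01,  1.00554207e-01,  1.81223538e-05],
       [ 1.02339619e-05,  7.89649893e-05, -9.99999997e-01]]), 'ft_force': array([-0.15098807,  0.60079943, -1.13841575]), 'wrist_torque': array([-0.04172458, -0.13437397,  0.03861913]), 'grip_width': 0.01348895584138736}
```

```bash
python3 -m handwheel '[[2,0,0,0,0,0,0],[2,0,0,0,0,0,0],[2,0,0,0,0,0,0],[2,0,0,0,0,0,0]]' 45;python3 -m handwheel '[[2,0,0,-10,0,0,0],[2,0,0,-25,0,0,0],[2,0,0,-40,0,0,0],[2,0,0,-60,0,0,0],[2,0,0,-80,0,0,0],[2,0,0,-100,0,0,0],[2,0,0,-110,0,0,0],[2,0,0,-110,0,0,0]]'; python3 - <<'E'
from h import *
f=optics.grab_frame("side");np.savez("side2.npz",**f)
cv2.imwrite("pics/side2.png",f["pixels"])
E
```

```text
time: 4.2
position: [0.5592, 0.284, 0.1536]
ee_rot: [[-0.1, 0.995, 0.004], [0.995, 0.1, 0.001], [0.0, 0.004, -1.0]]
ft_force: [4.6, 0.7, -5.0]
grip_width: 0.0079
time: 5.2
position: [0.5576, 0.284, 0.2646]
ee_rot: [[-0.101, 0.995, 0.001], [0.995, 0.101, 0.001], [0.0, 0.001, -1.0]]
ft_force: [0.2, 0.1, -2.4]
grip_width: 0.0078
```

View pics/side2.png

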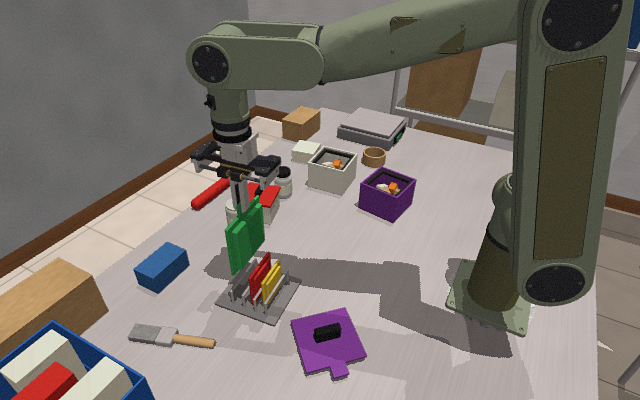

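The lid is clear of the rack and hanging from the tab (side image about 246,240). Next I carry it to free table at y≈0.03 and tilt it.

```bash
python3 -c "
from h import *
rel([.54,.2,.30],down(96))
rel([.50,.03,.24],down(93.5,-38))
rel([.523,.03,.14],down(93.5,-38))
R=down(93.5,-38);print(R)"
```

```text
shift [-81.7 -25.6 -36.5] turn [-0.01  0.   -0.04]
shift [-246.8  -82.4   23.5] turn [-6.34 -0.13  0.37]
shift [-249.1  -59.5  123.5] turn [-6.34 -0.13  0.37]
[[-0.06104854  0.78654095  0.61451314]
 [ 0.9981348   0.04810691  0.03758523]
 [ 0.          0.61566148 -0.78801075]]
```

```bash
python3 -m handwheel '[[2,-30,-10,-25,0,0,0],[2,-75,-25,-36,0,0,0],[2,-120,-40,-36,-1,0,0],[2,-165,-55,-25,-2.5,0,0.2],[2,-210,-70,-10,-4,-0.1,0.2],[2,-247,-82,0,-5.5,-0.1,0.37],[2,-247,-82,12,-6.34,-0.13,0.37],[2,-247,-82,23,-6.34,-0.13,0.37],[2,-247,-75,50,-6.34,-0.13,0.37],[2,-249,-66,85,-6.34,-0.13,0.37],[2,-249,-60,112,-6.34,-0.13,0.37],[2,-249,-60,112,-6.34,-0.13,0.37]]'; python3 - <<'E'
from h import *
rel([.523,.03,.1132],down(93.5,-38))
f=optics.grab_frame("side");np.savez("side3.npz",**f)
g=optics.grab_frame("top")
cv2.imwrite("pics/side3.png",np.hstack([f["pixels"][60:360,150:550],g["pixels"][50:350,120:520]]))
E
```

```text
time: 6.75
position: [0.5214, 0.0316, 0.1479]
ee_rot: [[-0.063, 0.791, 0.608], [0.998, 0.048, 0.04], [0.002, 0.61, -0.793]]
ft_force: [-0.5, 0.3, -2.3]
grip_width: 0.0076
shift [ -1.8 -19.9  28.4] turn [-0.07 -0.03 -0.  ]
```

View pics/side3.png

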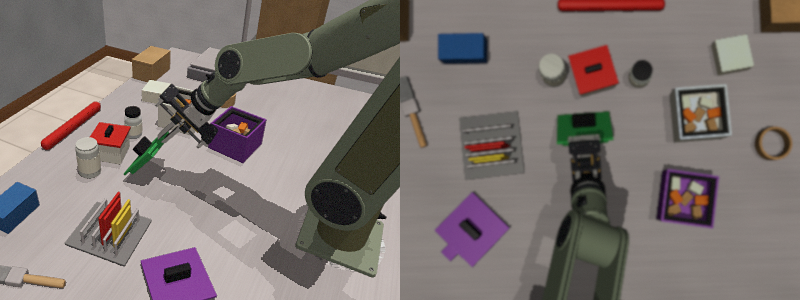

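The lid leans about 38°, handle up (side crop 140,150), over clear table. I lower it gently and watch the force.

```bash
python3 -m handwheel '[[2,-1,-6,8,0,0,0],[2,-2,-12,17,0,0,0],[2,-2,-17,24,0,0,0],[2,-2,-17,24,0,0,0]]';python3 -m handwheel '[[2,0,-1.5,2,0,0,0],[2,0,-3,4,0,0,0],[2,0,-3,4,0,0,0]]'; python3 -c "
from h import *
s=arm.sense();print(s['position'],s['ft_force'],s['wrist_torque'])"
```

```text
time: 7.35
position: [0.5235, 0.0283, 0.1206]
ee_rot: [[-0.06, 0.788, 0.613], [0.998, 0.047, 0.037], [0.001, 0.614, -0.789]]
ft_force: [-0.3, 0.3, -3.8]
grip_width: 0.0078
time: 7.72
position: [0.525, 0.028, 0.1175]
ee_rot: [[-0.06, 0.786, 0.616], [0.998, 0.047, 0.037], [-0.0, 0.617, -0.787]]
ft_force: [0.0, 0.1, -2.1]
grip_width: 0.0076
[0.52496516 0.02804982 0.1174552 ] [ 0.03491153  0.08842379 -2.08775655] [ 0.01307611  0.46255382 -0.01737936]
```

```bash
python3 -m handwheel '[[2,0,-1.5,2,0,0,0],[2,0,-2.5,3,0,0,0],[2,0,-2.5,3,0,0,0]]';python3 -m handwheel '[[2,0,-1,1.2,0,0,0],[2,0,-1,1.2,0,0,0]]'
```

```text
time: 8.1
position: [0.5268, 0.0277, 0.1161]
ee_rot: [[-0.059, 0.782, 0.62], [0.998, 0.047, 0.036], [-0.001, 0.621, -0.784]]
ft_force: [-5.0, 0.7, 8.6]
grip_width: 0.0075
time: 8.35
position: [0.5277, 0.0276, 0.1157]
ee_rot: [[-0.059, 0.781, 0.622], [0.998, 0.047, 0.036], [-0.002, 0.623, -0.782]]
ft_force: [-7.5, 0.8, 12.1]
grip_width: 0.0077
```

```bash
python3 -m handwheel '[[40,0,0,0,0,0,0],[40,0,0,0,0,0,0],[40,0,0,-40,0,0,0],[40,0,0,-85,0,0,0],[40,0,0,-120,0,0,0],[60,0,0,-120,0,0,0],[60,0,0,-120,0,0,0]]'; python3 - <<'E'
from h import *
f=optics.grab_frame("side");np.savez("side4.npz",**f)
g=optics.grab_frame("top");np.savez("top4.npz",**g)
cv2.imwrite("pics/side4.png",np.hstack([f["pixels"][60:360,150:550],g["pixels"][50:350,120:520]]))
E
```

```text
time: 9.22
position: [0.4505, 0.0237, 0.2051]
ee_rot: [[-0.06, 0.787, 0.614], [0.998, 0.047, 0.037], [0.0, 0.616, -0.788]]
ft_force: [0.4, 0.8, -0.2]
grip_width: 0.0564
```

View pics/side4.png

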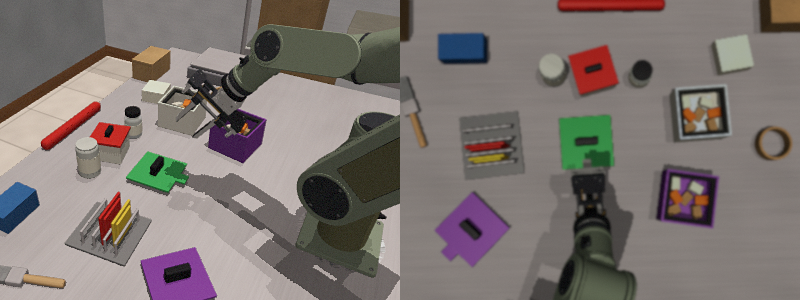

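The lid lies flat, handle up (side crop 157,170; top crop 586,141). I measure its pose now.

```bash
cat >> h.py <<'E'
def lidpose(f,zt,yr,side_only=False,xr=(.3,.8)):
    """zt: height of plate top. fit plate (tab removed) and handle"""
    P=cloud(f);px=f["pixels"].astype(int);b,g,r=px[...,0],px[...,1],px[...,2];z=P[...,2]
    reg=(P[...,1]>yr[0])&(P[...,1]<yr[1])&(P[...,0]>xr[0])&(P[...,0]<xr[1])
    m=reg&(g>60)&(g>1.5*r)&(g>1.4*b)&(abs(z-zt)<.006)
    Q=P[m];o=np.array([xr[0],yr[0]])
    G=np.zeros((600,600),np.uint8);ij=((Q[:,:2]-o)*1000).astype(int);G[ij[:,1].clip(0,599),ij[:,0].clip(0,599)]=255
    G=cv2.morphologyEx(G,cv2.MORPH_CLOSE,np.ones((31,31)))
    G=cv2.morphologyEx(G,cv2.MORPH_OPEN,cv2.getStructuringElement(cv2.MORPH_ELLIPSE,(51,51)))
    v,u=np.nonzero(G);rr=cv2.minAreaRect(np.float32(np.stack([u+o[0]*1000,v+o[1]*1000],1)))
    print("plate",rr,"z",np.median(Q[:,2]),"n",len(Q),"tabside",Q[:,0].min(),Q[:,0].max())
    h=reg&(abs(z-zt-.032)<.006)&(px.max(-1)<80)
    H=P[h]
    if len(H)>10: print("handle",rect(H[:,:2]),H.mean(0),len(H))
    h=reg&(abs(z-zt-.018)<.02)&(px.max(-1)<80)&(z>zt+.004)
    H=P[h]
    if len(H)>10: print("handle all",rect(H[:,:2]),H.mean(0),len(H))
E
python3 - <<'E'
from h import *
for n in("top","side"):
    lidpose(dict(np.load(n+"4.npz")),.022,(-.07,.13),xr=(.4,.65))
E
```

```text
plate ((535.5054321289062, 26.64895248413086), (137.85279846191406, 137.74485778808594), 3.094058036804199) z 0.021481822959912363 n 2256 tabside 0.4654829831087295 0.608217972411943
handle ((535.4846801757812, 26.13535499572754), (20.18307113647461, 56.450103759765625), 3.576749563217163) [0.53510897 0.02645297 0.05324797] 164
handle all ((517.0275268554688, 10.340141296386719), (96.26283264160156, 53.777992248535156), 40.11772155761719) [0.53219186 0.02411426 0.05119379] 180
plate ((531.17822265625, 29.717830657958984), (151.14614868164062, 138.50918579101562), 5.710593223571777) z 0.023084556257646317 n 1335 tabside 0.43742688856924217 0.6085605072390307
handle ((535.2296142578125, 29.961788177490234), (20.546340942382812, 56.473812103271484), 1.7653950452804565) [0.53425283 0.03234747 0.05431491] 98
handle all ((535.2656860351562, 30.041908264160156), (20.88197135925293, 56.72943878173828), 1.343367576599121) [0.53268714 0.03554782 0.04681742] 174
```

```bash
python3 -c "
from h import *
rel([.5353,.028,.14],down(93.3))
rel([.5353,.028,.06],down(93.3))"
```

```text
shift [ -1.3  28.1 102.9] turn [ 6.31 -0.02  0.02]
shift [ -1.4 -21.  166. ] turn [ 6.31 -0.02  0.02]
```

```bash
python3 -m handwheel '[[60,0,20,20,1.6,0,0],[60,0,40,40,3.2,0,0],[60,-1,40,65,4.8,0,0],[60,-1,28,103,6.3,0,0],[60,-1,28,103,6.3,0,0]]';python3 -c "
from h import *
rel([.5353,.028,.07],down(93.3));rel([.5353,.028,.027],down(93.3))"
```

```text
time: 9.95
position: [0.5334, 0.0288, 0.1303]
ee_rot: [[-0.061, 0.998, -0.017], [0.998, 0.062, 0.002], [0.004, -0.017, -1.0]]
ft_force: [-1.3, -0.0, -0.9]
grip_width: 0.0602
shift [-1.1  2.9 60.3] turn [-0.16 -0.03  0.04]
shift [ -1.2   3.7 103.3] turn [-0.16 -0.03  0.04]
```

```bash
python3 -m handwheel '[[60,0,0,20,0,0,0],[60,0,0,40,0,0,0],[60,0,0,60,0,0,0],[60,0,0,70,0,0,0],[60,0,0,70,0,0,0]]';python3 - <<'E'
from h import *
rel([.5353,.028,.027],down(93.3))
f=optics.grab_frame("side");np.savez("side5.npz",**f)
c=proj(f,[.535,.028,.05])[0].astype(int);print(c)
cv2.imwrite("pics/side5.png",cv2.resize(f["pixels"][c[1]-60:c[1]+60,c[0]-60:c[0]+60],(480,480),interpolation=2))
E
```

```text
time: 10.58
position: [0.5355, 0.028, 0.0723]
ee_rot: [[-0.06, 0.998, 0.004], [0.998, 0.06, 0.0], [-0.0, 0.004, -1.0]]
ft_force: [-0.2, 0.5, -0.5]
grip_width: 0.0598
shift [-0.  -0.4 45.3] turn [ 0.04 -0.    0.03]
[307 223]
```

View pics/side5.png

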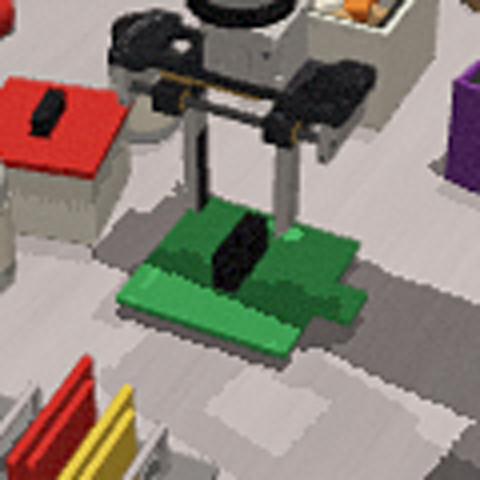

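```bash
python3 -m handwheel '[[60,0,0,20,0,0,0],[60,0,0,36,0,0,0],[60,0,0,43,0,0,0],[30,0,0,44,0,0,0],[14,0,0,44,0,0,0],[14,0,0,44,0,0,0],[14,0,0,44,0,0,0],[14,0,0,44,0,0,0],[14,0,0,44,0,0,0],[14,0,0,44,0,0,0],[14,0,0,44,0,0,0]]' 45
```

```text
time: 12.0
position: [0.5369, 0.0279, 0.0286]
ee_rot: [[-0.06, 0.998, 0.005], [0.998, 0.06, 0.0], [-0.0, 0.005, -1.0]]
ft_force: [1.1, -0.2, 2.8]
grip_width: 0.0197
```

Gripped at 20 mm. I lift it, then check that it hangs level.

```bash
python3 -m handwheel '[[14,0,0,-15,0,0,0],[14,0,0,-45,0,0,0],[14,0,0,-85,0,0,0],[14,0,0,-130,0,0,0],[14,0,0,-160,0,0,0],[14,0,0,-160,0,0,0]]' 50;python3 -c "
from h import *
rel([.6015,-.2755,.2],down(93.5))"
```

```text
time: 12.75
position: [0.5377, 0.0276, 0.1912]
ee_rot: [[-0.06, 0.998, 0.011], [0.998, 0.06, -0.001], [-0.001, 0.01, -1.0]]
ft_force: [-0.6, -1.1, -2.3]
grip_width: 0.0197
shift [-306.4   45.5   -7.8] turn [ 0.1   0.01 -0.01]
```

```bash
python3 -m handwheel '[[14,-20,3,0,0,0,0],[14,-60,9,0,0,0,0],[14,-110,16,0,0,0,0],[14,-160,24,0,0,0,0],[14,-210,31,0,0,0,0],[14,-255,38,0,0,0,0],[14,-290,43,0,0,0,0],[14,-306,46,0,0,0,0],[14,-306,46,0,0,0,0],[14,-306,46,0,0,0,0]]';python3 - <<'E'
from h import *
f=optics.grab_frame("side");np.savez("side6.npz",**f)
g=optics.grab_frame("top");np.savez("top6.npz",**g)
cv2.imwrite("pics/side6.png",np.hstack([cv2.resize(f["pixels"][80:240,240:440],(400,320)),cv2.resize(g["pixels"][80:240,320:520],(400,320))]))
s=arm.sense();zt=s["position"][2]-.006
for q in(g,f): lidpose(q,zt,(-.4,-.15),xr=(.45,.72))
P=cloud(f);
E
```

```text
time: 14.0
position: [0.5997, -0.2734, 0.1877]
ee_rot: [[-0.061, 0.998, 0.003], [0.998, 0.061, 0.002], [0.001, 0.003, -1.0]]
ft_force: [1.0, 0.1, -2.9]
grip_width: 0.0195
plate ((632.5, -231.0), (54.0, 61.0), 90.0) z 0.1806803897411937 n 664 tabside 0.5656446876296471 0.665928498776746
handle all ((615.243408203125, -243.73410034179688), (83.72712707519531, 68.25885009765625), 6.157619953155518) [ 0.60559151 -0.24460195  0.19735566] 20
plate ((579.5392456054688, -253.5538330078125), (173.2351837158203, 118.9342041015625), 44.23609924316406) z 0.18188178556462098 n 747 tabside 0.49925887807729663 0.669177052968838
handle ((600.0955200195312, -267.6634521484375), (20.484224319458008, 54.52638244628906), 9.928018569946289) [ 0.59893731 -0.26101882  0.21330014] 48
handle all ((596.3569946289062, -266.34893798828125), (51.8281135559082, 28.68992042541504), 78.7237319946289) [ 0.59670182 -0.2554801   0.20547773] 94
```

View pics/side6.png

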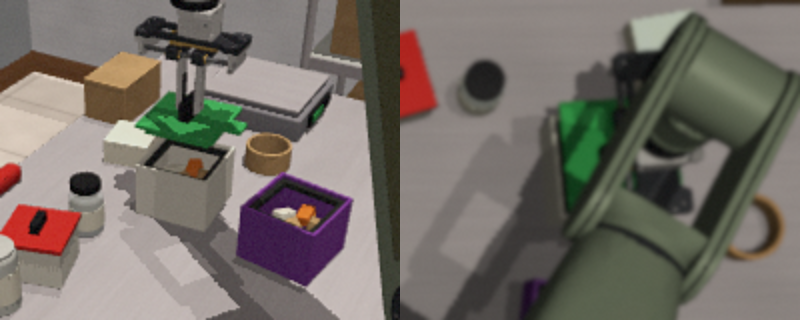

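```bash
cat >> h.py <<'E'
def outline(c,yaw,w,tab=False):
    h=w/2;q=[(-h,-h),(-h,-.018),(-.098,-.018),(-.098,.018),(-h,.018),(-h,h),(h,h),(h,-h)] if tab else [(-h,-h),(-h,h),(h,h),(h,-h)]
    a=np.radians(yaw);R=np.array([[np.cos(a),-np.sin(a)],[np.sin(a),np.cos(a)]])
    return np.c_[np.array(q)@R.T+np.array(c)[:2],np.full(len(q),c[2])]
def draw(f,outs,center,s=8,hw=(50,38)):
    p=proj(f,center)[0].astype(int);x0,y0=p[0]-hw[0],p[1]-hw[1]
    I=cv2.resize(f["pixels"][y0:y0+2*hw[1],x0:x0+2*hw[0]],None,fx=s,fy=s,interpolation=cv2.INTER_CUBIC)
    for o,col in outs:
        q=((proj(f,o)-[x0,y0]+.5)*s).astype(np.int32);cv2.polylines(I,[q],True,col,1)
    return I
E
python3 - <<'E'
from h import *
f=dict(np.load("side6.npz"));g=dict(np.load("top6.npz"))
zt=.1877-.0066
for n,q,dy in(("s",f,.0015),("t",g,-.0015)):
    o=[(outline((.5997,-.2734+dy,zt),3.5,.140,True),(255,255,255)),(outline((.6015,-.2755+ (0.0),.100),3.5,.133),(0,0,255))]
    cv2.imwrite(f"pics/ov6{n}.png",draw(q,o,[.6,-.275,.15]))
E
```

```text
(no output)
```

View pics/ov6s.png

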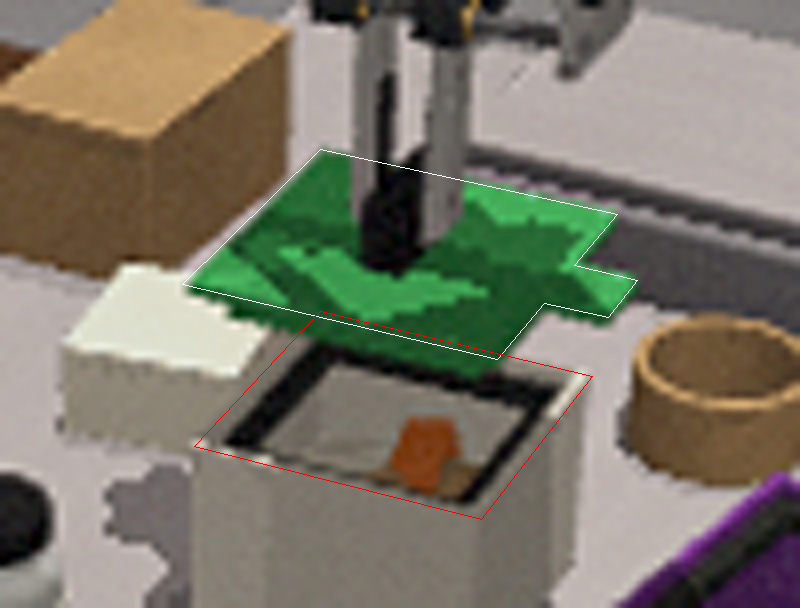

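View pics/ov6t.png

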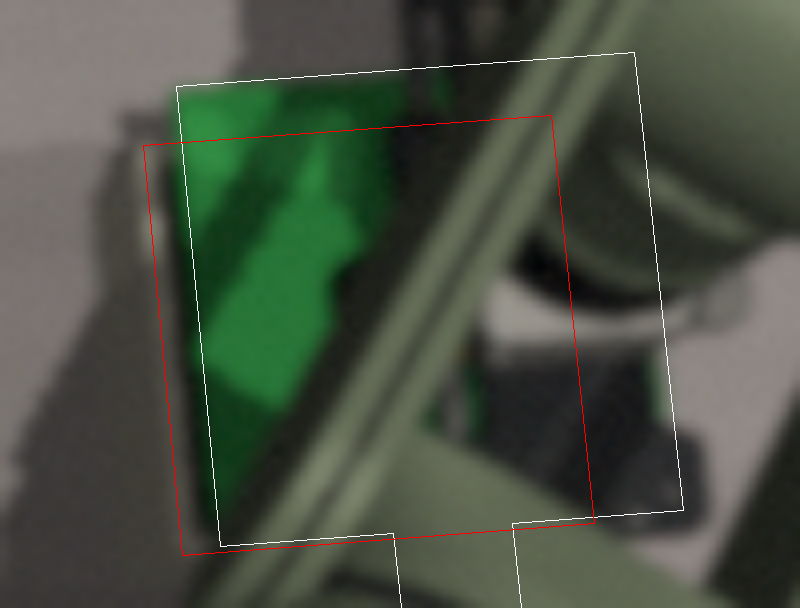

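```bash
cat >> h.py <<'E'
def efit(f,z,w,c0,edges,sign=None,img=None,fixyaw=None):
    """align outline edges to image gradients: maximise |mean step| across given edges.
    edges: list of (i,s0,s1): side index of square (0:-x,1:+y,2:+x,3:-y), fraction range"""
    from scipy.ndimage import map_coordinates
    from scipy.optimize import minimize
    I=img.astype(float);I=cv2.GaussianBlur(I,(0,0),.8)
    def pts(p,off):
        c=outline((p[0],p[1],z),p[2],w+2*off);out=[]
        for i,s0,s1 in edges:
            t=np.linspace(s0,s1,40)[:,None];out.append(c[i]*(1-t)+c[(i+1)%4]*t)
        return np.vstack(out)
    def cost(p):
        v=0;
        a=proj(f,pts(p,.0025));b=proj(f,pts(p,-.0025))
        A=map_coordinates(I,[a[:,1],a[:,0]],order=1);B=map_coordinates(I,[b[:,1],b[:,0]],order=1)
        D=(B-A)*(sign or 1)
        return -np.mean(np.clip(D,-60,60))
    best=None
    ys=[fixyaw] if fixyaw is not None else np.arange(1,6.1,.5)
    for y in ys:
        for dx in np.arange(-.008,.0081,.0005):
            for dy in np.arange(-.008,.0081,.0005):
                p=(c0[0]+dx,c0[1]+dy,y);v=cost(p)
                if best is None or v<best[0]: best=(v,p)
    return best
E
python3 - <<'E'
from h import *
def greenness(f): p=f["pixels"].astype(float);return p[...,1]-np.maximum(p[...,0],p[...,2])
zt=.1877-.0066
f=dict(np.load("side6.npz"));g=dict(np.load("top6.npz"))
# side: near edges visible of plate top: edges 1(+y):from(-x,+y)to(+x,+y) ; 2(+x); 0,3 partially
print("lid side",efit(f,zt,.140,(.5997,-.2725),[(2,.05,.95),(3,.6,.95),(3,.05,.35),(0,.05,.33)],img=greenness(f),sign=1))
print("lid top",efit(g,zt,.140,(.5997,-.2725),[(2,.05,.4),(1,.2,.95)],img=greenness(g),sign=1,fixyaw=3.5))
for n in("side","top"):
    q=dict(np.load(n+"0.npz"));gr=cv2.cvtColor(q["pixels"],cv2.COLOR_BGR2GRAY)
    print("tub inner",n,efit(q,.100,.123,(.6015,-.2755),[(i,.08,.92) for i in range(4)],img=gr,sign=-1))
    print("tub outer",n,efit(q,.100,.133,(.6015,-.2755),[(i,.08,.92) for i in ((0,1,2,3) if n=="top" else (3,2))],img=gr,sign=1))
E
```

```text
lid side (np.float64(-25.57338662840929), (np.float64(0.5987), np.float64(-0.275), np.float64(3.0)))
lid top (np.float64(-28.22858684891768), (np.float64(0.5987), np.float64(-0.272), 3.5))
tub inner side (np.float64(-35.92613618048955), (np.float64(0.6030000000000001), np.float64(-0.276), np.float64(3.5)))
tub outer side (np.float64(-13.374296263117097), (np.float64(0.6065), np.float64(-0.28350000000000003), np.float64(4.0)))
tub inner top (np.float64(-51.18575661801547), (np.float64(0.6020000000000001), np.float64(-0.2745), np.float64(3.5)))
tub outer top (np.float64(-14.870712370103751), (np.float64(0.6020000000000001), np.float64(-0.274), np.float64(3.5)))
```

```bash
python3 -c "
from h import *
rel([.6027,-.275,.137],down(93.5));print(arm.sense()['position'])"
```

```text
shift [-2.   2.3 51.4] turn [ 0.04 -0.    0.01]
[ 0.60010203 -0.27321039  0.18842376]
```

```bash
python3 -m handwheel '[[14,-1.5,2.5,10,0,0,0],[14,-1.7,2.6,30,0,0,0],[14,-1.7,2.6,45,0,0,0],[14,-1.7,2.6,50,0,0,0],[14,-1.7,2.6,50,0,0,0],[14,-1.7,2.6,50,0,0,0]]' ;python3 - <<'E'
from h import *
f=optics.grab_frame("side");np.savez("side7.npz",**f)
g=optics.grab_frame("top");np.savez("top7.npz",**g)
s=arm.sense();p=s["position"];print(p)
zt=p[2]-.0066
def greenness(f): p=f["pixels"].astype(float);return p[...,1]-np.maximum(p[...,0],p[...,2])
print("lid side",efit(f,zt,.140,p,[(2,.05,.95),(3,.6,.95),(3,.05,.35),(0,.05,.33)],img=greenness(f),sign=1))
print("lid side1",efit(f,zt,.140,p,[(1,.05,.95),(2,.05,.95),(3,.6,.95),(3,.05,.35),(0,.05,.33)],img=greenness(f),sign=1,fixyaw=3.5))
print("lid top",efit(g,zt,.140,p,[(2,.05,.4),(1,.2,.95)],img=greenness(g),sign=1,fixyaw=3.5))
cv2.imwrite("pics/ov7.png",draw(f,[(outline((.603,-.276,.1),3.5,.133),(0,0,255)),(outline((p[0],p[1],zt),3.5,.14,True),(255,255,255))],[.6,-.275,.12]))
E
```

```text
time: 14.85
position: [0.6036, -0.2767, 0.1393]
ee_rot: [[-0.06, 0.998, 0.006], [0.998, 0.06, -0.001], [-0.001, 0.005, -1.0]]
ft_force: [-0.5, 0.6, -1.6]
grip_width: 0.0196
[ 0.60369321 -0.27676475  0.13953632]
lid side (np.float64(-25.73091704769025), (np.float64(0.6021932056819734), np.float64(-0.2772647487509051), np.float64(3.5)))
lid side1 (np.float64(-21.554056378349607), (np.float64(0.6021932056819734), np.float64(-0.2767647487509051), 3.5))
lid top (np.float64(-26.88863760431237), (np.float64(0.6021932056819734), np.float64(-0.2767647487509051), 3.5))
```

View pics/ov7.png

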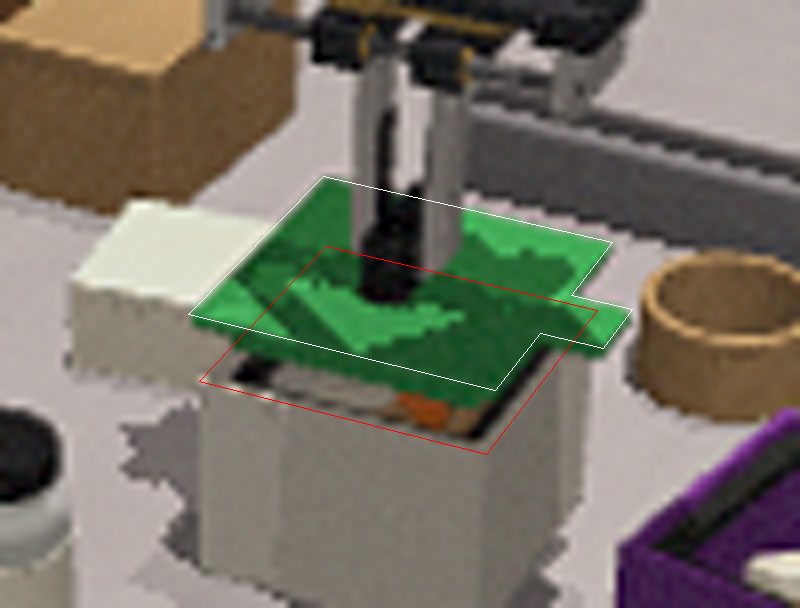

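Lid and tub agree to about 1.5 mm in y, so I correct that and lower.

```bash
python3 -m handwheel '[[14,1.5,0,0,0,0,0],[14,1.5,0,3,0,0,0],[14,1.5,0,6,0,0,0],[14,1.5,0,9,0,0,0],[14,1.5,0,11,0,0,0],[14,1.5,0,11,0,0,0]]'; python3 -c "
from h import *
s=arm.sense();print(s['position'],s['ft_force'],s['wrist_torque'])"
```

```text
time: 15.7
position: [0.6029, -0.2747, 0.1271]
ee_rot: [[-0.06, 0.998, 0.004], [0.998, 0.06, 0.0], [0.0, 0.004, -1.0]]
ft_force: [0.7, -0.8, -2.1]
grip_width: 0.0195
[ 0.60286984 -0.27474963  0.12712584] [ 0.69164178 -0.75912192 -2.06107178] [ 0.00429809 -0.05526516  0.02446599]
```

```bash
python3 -m handwheel '[[14,0,0,2,0,0,0],[14,0,0,3.5,0,0,0],[14,0,0,5,0,0,0],[14,0,0,5,0,0,0]]'; python3 -c "
from h import *
s=arm.sense();print(s['position'],s['ft_force'],s['wrist_torque'])"
```

```text
time: 16.2
position: [0.6032, -0.2749, 0.1227]
ee_rot: [[-0.06, 0.998, 0.004], [0.998, 0.06, -0.0], [-0.0, 0.004, -1.0]]
ft_force: [-0.5, 0.9, -2.0]
grip_width: 0.0201
[ 0.60316042 -0.27489739  0.12274541] [-0.4526867   0.87017944 -2.01889867] [-0.03462031 -0.01744834 -0.0530057 ]
```

It's inside the mouth and at the seal with no side load. I press slowly.

```bash
python3 -m handwheel '[[14,0,0,1,0,0,0],[14,0,0,2,0,0,0],[14,0,0,3,0,0,0],[14,0,0,4,0,0,0],[14,0,0,4,0,0,0]]' 60; python3 -m handwheel '[[14,0,0,1,0,0,0],[14,0,0,2,0,0,0],[14,0,0,3,0,0,0],[14,0,0,4,0,0,0],[14,0,0,4,0,0,0],[14,0,0,4,0,0,0]]'
```

```text
time: 16.82
position: [0.6032, -0.2749, 0.1204]
ee_rot: [[-0.061, 0.998, 0.005], [0.998, 0.061, -0.0], [-0.001, 0.005, -1.0]]
ft_force: [-3.0, 2.3, 4.8]
grip_width: 0.0195
time: 17.58
position: [0.6032, -0.2749, 0.1164]
ee_rot: [[-0.06, 0.998, 0.005], [0.998, 0.06, -0.0], [-0.001, 0.005, -1.0]]
ft_force: [-2.8, 1.5, 5.7]
grip_width: 0.0197
```

```bash
python3 -m handwheel '[[14,0,0,1,0,0,0],[14,0,0,2,0,0,0],[14,0,0,3,0,0,0],[14,0,0,3,0,0,0],[14,0,0,3,0,0,0]]'; python3 -m handwheel '[[14,0,0,1,0,0,0],[14,0,0,2,0,0,0],[14,0,0,2,0,0,0],[14,0,0,2,0,0,0]]'
```

```text
time: 18.2
position: [0.6032, -0.2749, 0.1146]
ee_rot: [[-0.061, 0.998, 0.005], [0.998, 0.061, -0.001], [-0.001, 0.005, -1.0]]
ft_force: [-5.3, 3.3, 10.2]
grip_width: 0.0195
time: 18.7
position: [0.6033, -0.2749, 0.1146]
ee_rot: [[-0.061, 0.998, 0.005], [0.998, 0.061, -0.001], [-0.001, 0.005, -1.0]]
ft_force: [-6.9, 4.6, 17.4]
grip_width: 0.0196
```

```bash
python3 -m handwheel '[[14,0,0,1,0,0,0],[14,0,0,2,0,0,0],[14,0,0,2,0,0,0],[14,0,0,2,0,0,0]]'; python3 -m handwheel '[[14,0,0,-2,0,0,0],[14,0,0,-4,0,0,0],[40,0,0,-6,0,0,0],[40,0,0,-6,0,0,0],[40,0,0,-6,0,0,0],[40,0,0,-6,0,0,0]]'
```

```text
time: 19.2
position: [0.6033, -0.275, 0.1146]
ee_rot: [[-0.061, 0.998, 0.005], [0.998, 0.061, -0.001], [-0.002, 0.005, -1.0]]
ft_force: [-11.0, 7.1, 24.9]
grip_width: 0.0196
time: 19.95
position: [0.603, -0.2748, 0.113]
ee_rot: [[-0.06, 0.998, 0.004], [0.998, 0.06, 0.0], [0.0, 0.004, -1.0]]
ft_force: [-0.5, -0.4, 0.4]
grip_width: 0.0396
```

Bottomed out: the lid stayed at the same height while the force rose from 10 to 25 N. I lift off and move aside to look.

```bash
python3 -m handwheel '[[50,0,0,-10,0,0,0],[50,0,0,-30,0,0,0],[50,0,0,-60,0,0,0],[50,0,0,-100,0,0,0],[50,50,0,-120,0,0,0],[50,110,0,-120,0,0,0],[50,170,0,-120,0,0,0],[50,230,0,-120,0,0,0],[50,260,0,-120,0,0,0],[50,260,0,-120,0,0,0]]'; python3 - <<'E'
from h import *
f=optics.grab_frame("side");np.savez("side8.npz",**f)
g=optics.grab_frame("top");np.savez("top8.npz",**g)
for q in(g,f): lidpose(q,.108,(-.4,-.15),xr=(.45,.72))
for n,q in(("t",g),("s",f)):
    P=cloud(q);px=q["pixels"].astype(int);m=(px[...,1]>1.5*px[...,2])&(px[...,1]>60)&(P[...,2]>.095)&(P[...,1]<-.15)
    Q=P[m];Q=Q[Q[:,2]>.103];A=np.c_[Q[:,:2]-[.6,-.275],np.ones(len(Q))];c=np.linalg.lstsq(A,Q[:,2],rcond=None)[0];print("plane tilt/z",c)
I=np.hstack([draw(f,[],[.6,-.275,.1],s=5,hw=(40,50)),draw(g,[],[.6,-.275,.1],s=5,hw=(40,50))])
cv2.imwrite("pics/fin.png",I);cv2.imwrite("pics/fin_all.png",f["pixels"])
E
```

```text
time: 21.2
position: [0.5874, -0.0132, 0.2357]
ee_rot: [[-0.064, 0.998, 0.007], [0.998, 0.064, -0.0], [-0.001, 0.007, -1.0]]
ft_force: [-0.2, 0.4, 0.4]
grip_width: 0.0501
plate ((596.5606689453125, -275.7950744628906), (147.7256317138672, 138.182373046875), 3.4893248081207275) z 0.10704180606305998 n 2735 tabside 0.5058604833854478 0.673725157380105
handle ((600.9790649414062, -275.9838562011719), (20.008440017700195, 56.74921417236328), 2.84391713142395) [ 0.60087047 -0.27442733  0.13881367] 176
handle all ((600.827880859375, -274.93511962890625), (20.206403732299805, 58.8591194152832), 2.8439173698425293) [ 0.60016611 -0.2723982   0.13699318] 210
plate ((595.933349609375, -273.97491455078125), (146.20382690429688, 142.45648193359375), 3.317781448364258) z 0.10911949233850278 n 786 tabside 0.504281834027139 0.6748057028708607
handle ((599.4696655273438, -271.76995849609375), (55.746681213378906, 17.983808517456055), 89.16559600830078) [ 0.59904724 -0.26804687  0.14022385] 57
handle all ((599.427978515625, -270.86370849609375), (57.59251022338867, 18.155488967895508), 88.7775650024414) [ 0.59770546 -0.26423905  0.13201744] 112
plane tilt/z [ 0.00075744 -0.00244665  0.10773696]
plane tilt/z [ 0.00426707 -0.00683009  0.10922877]
```

View pics/fin.png

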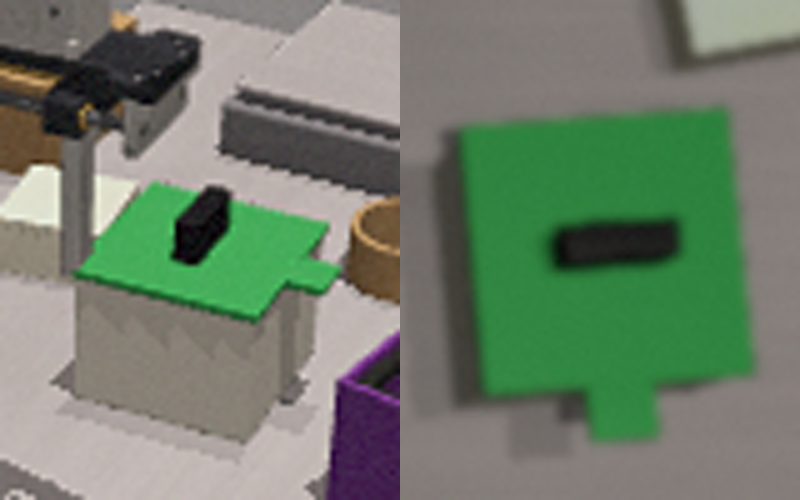

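View pics/fin_all.png

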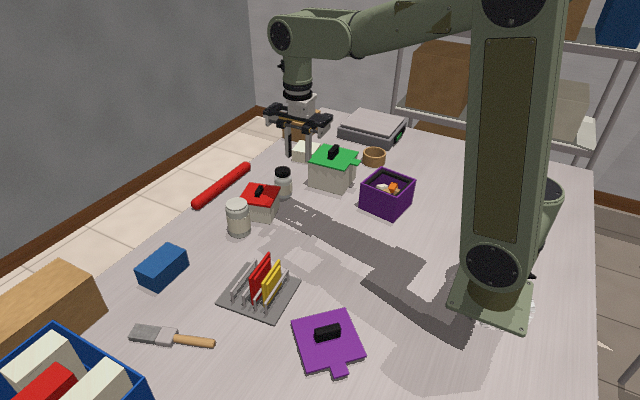

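The final pictures show the green lid square on the white tub (side 335,157; top crop 605,250). The plate sits level at about 0.108 m, the gripper is clear, and the bystanders haven't moved.

```bash
python3 -c "
from workcell import arm
print(arm.job_done())"
```

```text
the job is handed in; nothing more can be done
None
```

The green lid is on the white tub and pressed home. I handed the job in at about 21 s, with the arm clear of everything.

I lifted the lid from the rack by its tab, leaned it on the table on its far edge at about 38°, and let it fall flat with the handle up. I then regripped it by the handle, lined it up with the tub mouth in both cameras, set it in and pressed.

- **Pressed home:** the gripper went down 8.1 mm from seal contact. It then stopped dead while the force rose from 10 to 25 N.
- **Flush on the rim:** after release the plate top read 107.7 mm (top camera) and 109.2 mm (side camera), against 108 mm expected. Tilt measured at most about 0.5°, which is within noise. The yaw of 3.4° matches the tub's 3.5°.
- **Camera disagreement:** the two cameras differed by 2–4 mm in y throughout, so I aligned lid and tub within each camera. The plug went in without side force.
- **Bystanders:** the jar, the can, the small red-lidded tub and the purple look-alikes stand where they were, judged by eye in the last pictures.

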